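Tip the foam car onto its underside and square it to the stop bar

TASK

The foam model car lies on its side on the layout board. Push it over with the fingers so that it stands on its underside, then push it along the board until its long left side lies flush along the wooden stop bar. Only push it, never lift it or roll it over its roof, and leave the van, the tape and the scraper where they are.

Things in the scene. Friction and masses are not known exactly. Their poses are not given: they have to be found in the camera images.
- car: white hard-foam model car, 220 long x 100 wide x 52 mm high, about 0.28 kg. Origin: centre of its flat underside; x to the nose, y to its left, z to the roof. Centre of mass 20 mm above the origin, within 5 mm along x. It starts on its flat right flank on the board: y straight up, origin 50 mm above the board, roof looking roughly to the robot, underside roughly to the stop bar
- car_roof (a point): centre of the flat roof, at (-10, 0, 52) mm in the car's frame; the roof is 80 mm (along the car) x 74 mm. While the car lies on its flank the roof is upright and spans 13 to 87 mm above the board; a push squarely near its upper edge, towards the underside, tips the car without much sliding
- car_hinge_edge (a point): middle of the underside's right edge, (0, -50, 0) mm in the car's frame. The car tips about this edge, which stays on the board; past some 25 degrees it falls on by itself onto its underside, and its left flank then looks to the stop bar
- car_left_front (a point): point on the flat left flank near the nose: (100, 50, 24) mm in the car's frame. Both flanks are flat from 0 to 32 mm above the underside, but for wheel arches (40 to 72 mm ahead of and behind the centre) cut up to 16 mm high. Skewed, the car can wedge against the bar: push its lagging end to square it
- car_left_rear (a point): point on the left flank near the tail: (-100, 50, 24) mm in the car's frame
- board: plywood layout board fixed on the table, 370 (x) x 720 (y) x 12 mm thick, its top at z = 12 mm; origin at the centre of its underside. It carries the fixed pine stop bar, parallel to its y axis near its far (+x) edge
- stop_face (a point): middle of the stop bar's robot-side face, at its foot on the board's top, (145, 0, 12) mm in the board's frame; axes parallel to the board's: x points from the robot into the bar, y along the bar. The bar is 680 mm long (340 to each side of this point), 28 mm thick and 30 mm high
- van: white hard-foam model van standing on its underside on the same board, 150 x 72 x 76 mm, 0.5 kg, to be left alone; origin at the centre of its underside, x to the nose
- tape: roll of black tape lying flat on the table, 90 mm across, 18 mm high, to be left alone; origin at the centre of its underside
- scraper: wooden-handled scraper lying on the table, about 215 mm long, 30 mm wide and 26 mm high, to be left alone; origin under the handle near its middle, at the table; x to the blade

How it is judged:
By the outcome, as a careful person would: the job done as asked, in the order asked, and still so for the second after the job is handed in, with the robot touching nothing.
It also fails if it takes over 64 s, if anything falls off the work surface, if the arm or the gripper's body presses on something with over 40 N, if the wrist force passes 120 N, or if a joint passes its speed limit or range.

ROBOT

A 7-joint arm with a two-finger parallel gripper is mounted at the origin on the work surface. World frame = base frame: x ahead of the robot, y to its left, z up, the work surface at z = 0. Lengths are in m, angles in rad, forces in N, time in s.
With the tool pointing down it reaches from about 0.4 to 0.85 m from the base axis. Payload 4.5 kg.
Tool frame: the origin (TCP) lies midway between the tips of the shut fingers; the grasp point (between the pads) lies 19 mm behind it (r.grip_point_offset is the distance from the TCP to the grasp point, in m); z points along the fingers, y is the line along which they close (so a half turn about z gives the same grasp; the last joint's range is limited). The gripper opens to 88 mm and grips with 3 to 60 N. Pads are 18 mm wide; open, the fingers measure 123 mm over their backs; the gripper's body (75 mm by 187 mm) begins 45 mm behind the grasp point.
Start: joints at [1.245, 0.689, -0.195, 1.565, 0.157, 0.902, -0.215], TCP at [0.22, -0.585, 0.239] pointing down, gripper open.
Joint ranges: [-3.01, 3.01], [-0.46, 2.08], [-1.47, 1.51], [0.13, 2.56], [-1, 4.14], [0.04, 2.09], [-2.66, 2.66]. Speed limits (rad/s): [2.57, 2.57, 3.14, 3.14, 3.14, 3.14, 3.14].

INTERFACE

Orientations are given as a unit quaternion [x, y, z, w].
In Python, from plant import r, optics gives the robot as it stands.
- The arm moves only by the shell command python3 -m pendant 'ROWS' [OPENING] [FORCE]. ROWS is JSON, a list of rows, each a list of 6 numbers: the shift along the tool's x, y, z as a fraction of full scale, then the turn, a rotation vector about the tool's x, y, z as a fraction of full scale. A call has 1 to 5 rows; each row shifts and turns the commanded pose from where the row before left it, along the tool's axes as they then stand; what a row does not reach is not made up. Full scale, the value 1, is 0.025 m for a shift and pi rad for a turn. A row lasts 1/12 s, in which the tool goes at most 41.7 mm and 7.16 degrees, less where a joint would pass 70% of its speed; a pose out of reach is approached as far as the arm can. A call with a number of a shift or a turn outside -1 to 1 is refused whole. A call with a gripper value outside its range is refused whole. OPENING is the opening, from -1 (shut) to 1 (fully open), set as the call begins (- or left out, the last holds). The fingers move at their own pace and stop on an object; FORCE is the grip in N (left out, the last holds). Time passes only in rows, so rows that do not move let the fingers close. It gives the time, the measured TCP pose, the force, the opening and the grip force at its end, in the units of the state.
- r.get_state(): the state, without advancing time (a new reading comes with each control period).
- optics.snapshot(name): name is "scene" or "top" or "wrist"; returns (picture, depth): 420x560x3 uint8, blue, green, red; 420x560 float32, m along the optical axis (not along the pixel's ray), 0 where there is no reading.
- optics.calibration(name): a dict with "vfov" (degrees; the focal length in pixels is half the picture's height over the tangent of half this angle, whatever the lens; pixels are square), "cx", "cy" (the principal point, pixels), "cam_to_world" (4x4, takes a point from camera to world coordinates); the wrist camera has in their place "tool_from_camera" (4x4, takes a point from camera to tool coordinates, whose origin is the TCP and whose axes are the flange's). Camera axes: x right, y up, looking along -z (the intrinsics and any distortion apply to the point x, -y, -z); pixel columns grow to the right and rows downward; lengths in m; the calibration is good to about 2 mm. A picture is of the moment at which its call begins: read the wrist's pose just before it. calibration takes no time and is no camera call.
- r.finish_job(): hands the job in; it is judged then, once.
The state is a dict: "clock": time; "q": joint angles; "qd": joint speeds; "joint_torque": joint torques, N m; "tool_pos": TCP position; "eef_rot": TCP orientation; "contact_force": force on the tool from outside, world axes, zero at the start; "moment": the same for the moment, N m; "opening": opening from 0.0 (shut) to 1.0 (fully open); "finger_force": force on a finger pad.
Only numpy, scipy, OpenCV 4.12 (cv2) and the standard library are available. Lean on these libraries where they do the work, as an engineer would, in place of code of your own. Each camera call takes 0.05 s, during which the arm holds its last target. There are 200 camera calls.

## Working session

There is one attempt and no reset: what is moved stays moved. The work goes in short steps, Python scripts to look and compute and a shell command to move; the robot and the scene stay as the last step left them, time stands still between calls to the robot, and variables do not carry over. Pictures are saved under pics/ and viewed, at most 10 in all, crops included, and the job is handed in when it is done.

```bash
ls; mkdir -p pics; python3 - <<'E'
from plant import r, optics
import cv2, numpy as np
print(r.get_state())
for n in ("scene","top"):
    p,d=optics.snapshot(n); cv2.imwrite(f"pics/{n}0.png",p); np.save(f"pics/{n}0.npy",d)
    print(n,optics.calibration(n), (d>0).mean())
print(optics.calibration("wrist"))
E
```

```text
pics
{'clock': 0.0, 'q': array([ 1.2448037 ,  0.68997517, -0.19452044,  1.56633363,  0.15731019,
        0.90250299, -0.21510277]), 'qd': array([-8.58362167e-04, -3.51334857e-04,  7.52633110e-04,  1.37126652e-03,
        5.80922998e-05,  1.07936106e-03, -5.10437966e-04]), 'joint_torque': array([ 6.61374506e-04, -5.27562511e+01, -1.26655418e+00, -1.53426164e+01,
       -5.26280247e-02,  6.29449802e-03,  1.75755767e-04]), 'tool_pos': array([ 0.21978276, -0.58440972,  0.23791847]), 'eef_rot': array([ 9.83853640e-01,  1.78972574e-01, -2.30608384e-04, -8.83349561e-04]), 'contact_force': array([ 0.48861611, -0.19840829, -0.27398282]), 'moment': array([-0.03826827, -0.00337881, -0.03337921]), 'finger_force': 0.0, 'opening': 1.0001540550184416}
scene {'vfov': 57.28016604541929, 'cx': 280.62098227924895, 'cy': 208.09614451238448, 'cam_to_world': array([[ 0.78456883, -0.53182469,  0.31876991,  0.89419248],
       [ 0.61993689,  0.66337582, -0.41905939, -0.44844089],
       [ 0.01140188,  0.52639816,  0.85016173,  1.00301523],
       [ 0.        ,  0.        ,  0.        ,  1.        ]])} 0.9961479591836735
top {'vfov': 49.31532597700792, 'cx': 278.67594989354075, 'cy': 202.76931735100698, 'cam_to_world': array([[-0.02501255,  0.99323072, -0.11343331,  0.40055202],
       [-0.99956068, -0.02304313,  0.01864016,  0.0269498 ],
       [ 0.01590012,  0.11384972,  0.99337074,  1.64480693],
       [ 0.        ,  0.        ,  0.        ,  1.        ]])} 0.9958801020408163
{'vfov': 66.8858268680145, 'cx': 282.55042915483307, 'cy': 204.87222361966573, 'tool_from_camera': array([[ 2.60129415e-05,  9.57414206e-01,  2.88717919e-01,
         7.49019983e-02],
       [ 9.99999491e-01, -3.16232075e-04,  9.58555510e-04,
        -7.68023344e-04],
       [ 1.00903653e-03,  2.88717747e-01, -9.57413727e-01,
        -1.46750734e-01],
       [ 0.00000000e+00,  0.00000000e+00,  0.00000000e+00,
         1.00000000e+00]])}
```

View pics/scene0.png

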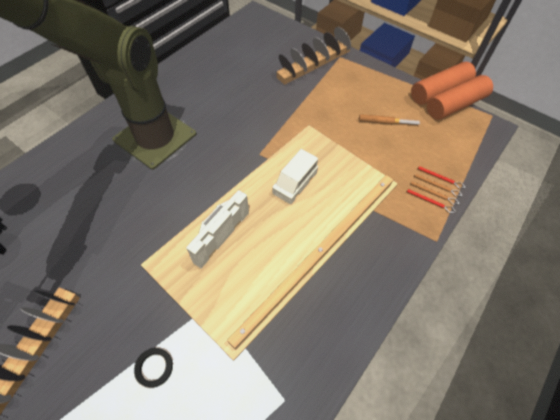

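View pics/top0.png

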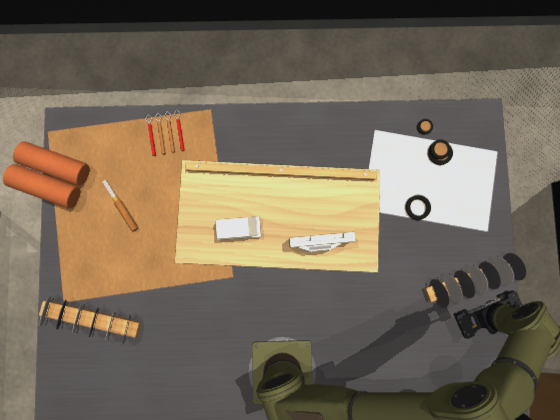

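The top view shows the board (cols 178–380, rows 162–271), the stop bar along its upper edge (row ~170), the van at (238,228) and the car on its flank at (322,241). The tape is off the board at (418,207) and the scraper is at (120,205).

```bash
cat > h.py <<'E'
import numpy as np, cv2
from plant import r, optics
def cloud(n,d,T=None):
    c=optics.calibration(n); f=210/np.tan(np.radians(c["vfov"]/2))
    T=c["cam_to_world"] if T is None else T
    v,u=np.mgrid[0:420,0:560]
    P=np.stack([(u-c["cx"])/f*d,-(v-c["cy"])/f*d,-d],-1)
    return P@T[:3,:3].T+T[:3,3]
def rect(P):
    (c,s,a)=cv2.minAreaRect((P[:,:2]*1000).astype(np.float32)); return np.round(c,1),np.round(s,1),round(a,2)
def comps(m,W,n=40):
    k,l,st,_=cv2.connectedComponentsWithStats(m.astype(np.uint8))
    for i in range(1,k):
        if st[i,4]>n:
            Q=W[l==i]; print(st[i],rect(Q),"z pct",np.round(np.percentile(Q[:,2],[5,50,95])*1000,1))
E
python3 - <<'E'
from h import *
for n in("top","scene"):
    W=cloud(n,np.load(f"pics/{n}0.npy")); z=W[...,2]; x=W[...,0];y=W[...,1]
    roi=(x>.3)&(x<.85)&(abs(y)<.45)
    print(n,"table z",np.median(z[(x>.2)&(x<.35)&(y>0)&(y<.3)]))
    for lo,hi in((.006,.02),(.03,.05),(.065,.085),(.092,.12)):
        print(lo,hi); comps(roi&(z>lo)&(z<hi),W)
E
```

```text
top table z -0.0003188837266283606
0.006 0.02
[159 134   8  21  65] (array([810.6, 417.6]), array([77.7, 19.7]), 11.5) z pct [ 7.1 11.  16.3]
[169 134   6  18  55] (array([816.9, 380.9]), array([64.9, 12.3]), 6.8) z pct [ 7.8 11.9 16.2]
[178 134   7  17  54] (array([818.8, 346.6]), array([61.3, 15.5]), 7.32) z pct [ 6.6 11.1 16.9]
[  173   157   208   116 15596] (array([ 5.403e+02, -4.000e-01]), array([731.4, 387.7]), 85.04) z pct [ 7.1 12.  17.6]
[214 161  61   5 103] (array([735.3, 118.2]), array([217.6,  11.2]), 86.37) z pct [ 6.9 12.2 17.6]
0.03 0.05
[ 185  162  191   17 1536] (array([701.3, -12. ]), array([677.8,  30.6]), 85.89) z pct [34.1 41.4 47. ]
0.065 0.085
[247 217   8  19  85] (array([502.,  96.]), array([23.4, 62.7]), 88.38) z pct [66.4 75.2 82.7]
0.092 0.12
[289 232  66  20 790] (array([ 440.4, -144.6]), array([ 52.9, 219.5]), 4.07) z pct [ 94.4 109.3 116.4]
scene table z 0.0006316162487117749
0.006 0.02
[  141   126   256   235 21084] (array([541.8,   0.7]), array([725.3, 375.7]), 85.83) z pct [ 9.5 12.7 15.8]
[418 167  16   9  48] (array([801.1, 446.1]), array([53.2,
[... 269 characters left out ...]
.5]), array([60.3, 11.8]), 10.26) z pct [ 7.8 12.  14.9]
0.03 0.05
[272 167  46  35 195] (array([530.2, 126.1]), array([163.2,  65.3]), 67.48) z pct [32.2 43.  49.6]
[ 227  176  166  173 2536] (array([702.6, -12.3]), array([683.2,  29.7]), 85.81) z pct [36.7 42.4 45.6]
[191 207  58  60 213] (array([ 466.6, -145.5]), array([220.8,  27.4]), 86.97) z pct [31.4 40.8 48.9]
0.065 0.085
[278 159  40  31 235] (array([523.4, 138.3]), array([136.9,  61. ]), 63.4) z pct [66.1 75.5 84.2]
[189 201  59  61 256] (array([ 467. , -146.2]), array([220.2,  27.9]), 87.01) z pct [66.  74.9 84.3]
0.092 0.12
[ 186  190   62   68 1245] (array([ 441.8, -145.9]), array([ 54.8, 219.9]), 4.02) z pct [ 93.8 110.8 114.9]
```

Bar direction comes out at 85.85° with its face normal at -4.15°. The car's underside normal is at +4.07° and its hinge line is near x = 467. I'll turn the tool to the car's yaw, half shut the fingers and go behind the roof.

```bash
python3 -m pendant '[[0,0,0,0,0,0.0306],[0,0,0,0,0,0.0306],[0,0,0,0,0,0.0306],[0,0,0,0,0,0],[0.45,-1,0,0,0,0]]' -0.5 20
python3 -m pendant '[[0.45,-1,0,0,0,0],[0.45,-1,0,0,0,0],[0.45,-1,0,0,0,0],[0.45,-1,0,0,0,0],[0.45,-1,0,0,0,0]]'
python3 -m pendant '[[0.45,-1,0,0,0,0],[0.45,-1,0,0,0,0],[0.45,-1,0,0,0,0],[0.45,-1,0,0,0,0],[0,0,0,0,0,0]]'
```

```text
clock: 0.52
tool_pos: [0.2263, -0.5635, 0.2383]
eef_rot: [0.999, 0.034, -0.001, 0.002]
contact_force: [-0.7, -0.9, 0.6]
opening: 0.65
finger_force: 0.0
clock: 0.93
tool_pos: [0.2769, -0.4292, 0.2386]
eef_rot: [0.999, 0.037, -0.0, -0.0]
contact_force: [0.4, -0.2, -0.9]
opening: 0.27
finger_force: 0.0
clock: 1.35
tool_pos: [0.3163, -0.3221, 0.2386]
eef_rot: [0.999, 0.041, 0.0, -0.002]
contact_force: [0.1, 0.3, -0.2]
opening: 0.252
finger_force: 0.0
```

```bash
python3 -m pendant '[[0.47,-1,0,0,0,0],[0.47,-1,0,0,0,0],[0.47,-1,0,0,0,0],[0.47,-1,0,0,0,0],[0.47,-1,0,0,0,0]]'
python3 -m pendant '[[0.47,-1,0,0,0,0],[0.47,-0.9,0,0,0,0],[0,0,0,0,0,0],[0,0,0,0,0,0],[0,0,0,0,0,0]]'
cat >> h.py <<'E'
from scipy.spatial.transform import Rotation as R
def wrist():
    s=r.get_state(); T=np.eye(4); T[:3,:3]=R.from_quat(s["eef_rot"]).as_matrix(); T[:3,3]=s["tool_pos"]
    p,d=optics.snapshot("wrist"); return p,d,T@optics.calibration("wrist")["tool_from_camera"]
E
python3 - <<'E'
from h import *
p,d,T=wrist(); W=cloud("wrist",d,T); z=W[...,2]; cv2.imwrite("pics/w1.png",p)
m=(d>0)&(W[...,0]>.35)&(W[...,1]>-.35)&(W[...,1]<.0)
comps(m&(z>.1)&(z<.118),W); comps(m&(z>.09)&(z<.12),W)
comps(m&(z>.006)&(z<.018),W)
E
```

```text
clock: 1.77
tool_pos: [0.3644, -0.198, 0.2387]
eef_rot: [0.999, 0.037, 0.0, 0.0]
contact_force: [1.0, -0.1, 0.4]
opening: 0.248
finger_force: 0.0
clock: 2.18
tool_pos: [0.3839, -0.1505, 0.2387]
eef_rot: [0.999, 0.036, -0.0, 0.0]
contact_force: [-0.6, -0.3, 0.4]
opening: 0.249
finger_force: 0.0
[ 148   99  267   60 9542] (array([ 441. , -143.8]), array([ 50. , 219.7]), 3.66) z pct [100.7 112.4 113.7]
[  148    99   267    64 12989] (array([ 439. , -143.9]), array([ 54. , 219.7]), 3.79) z pct [ 94.5 112.  113.6]
[  149     0   343   213 50644] (array([ 465.2, -175. ]), array([230.3, 350. ]), 0.02) z pct [11.3 12.6 14. ]
```

View pics/w1.png

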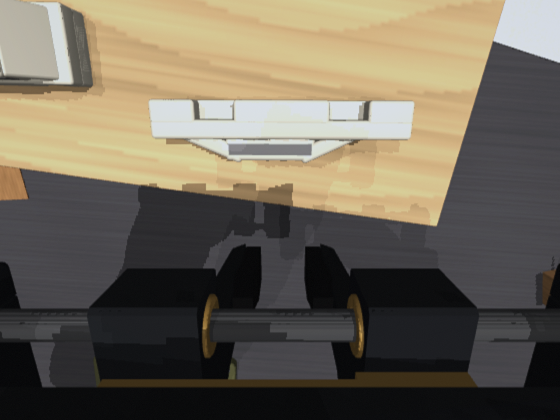

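The wrist view puts the car's flank at cols 148–413, rows 100–138, and its roof at cols 228–312, row 150; the fingers stand square behind it. I'll descend next and push the upper roof gently.

```bash
python3 -m pendant '[[0,-0.28,1,0,0,0],[0,0,1,0,0,0],[0,0,1,0,0,0],[0,0,1,0,0,0],[0,0,1,0,0,0]]'
python3 -m pendant '[[0,0,0.96,0,0,0],[0,0,0,0,0,0],[0,0,0,0,0,0],[0.2,0,0,0,0,0],[0.2,0,0,0,0,0]]'
python3 -m pendant '[[0.15,0,0,0,0,0],[0.15,0,0,0,0,0],[0.15,0,0,0,0,0],[0.15,0,0,0,0,0],[0.1,0,0,0,0,0]]'
python3 -m pendant '[[0.1,0,0,0,0,0],[0.1,0,0,0,0,0],[0.1,0,0,0,0,0],[0.1,0,0,0,0,0],[0.1,0,0,0,0,0]]'
python3 - <<'E'
from h import *
p,d,T=wrist(); W=cloud("wrist",d,T); z=W[...,2]; cv2.imwrite("pics/w2.png",p)
p2,d2=optics.snapshot("scene"); cv2.imwrite("pics/s2.png",cv2.resize(p2[130:330,130:370],None,fx=2.5,fy=2.5))
W=cloud("scene",d2);z=W[...,2]; m=(W[...,0]>.35)&(W[...,0]<.64)&(W[...,1]>-.35)&(W[...,1]<.0)
comps(m&(z>.02)&(z<.125),W); print(r.get_state()["tool_pos"])
E
```

```text
clock: 2.65
tool_pos: [0.3834, -0.1443, 0.1127]
eef_rot: [0.999, 0.035, 0.0, 0.0]
contact_force: [0.4, -0.4, 0.0]
opening: 0.249
finger_force: 0.0
clock: 3.07
tool_pos: [0.3945, -0.1428, 0.0911]
eef_rot: [0.999, 0.035, 0.001, 0.0]
contact_force: [0.1, -0.1, 0.4]
opening: 0.249
finger_force: 0.0
clock: 3.48
tool_pos: [0.4114, -0.1407, 0.09]
eef_rot: [0.999, 0.036, -0.0, 0.0]
contact_force: [-1.2, 0.3, 1.9]
opening: 0.251
finger_force: 0.8
clock: 3.9
tool_pos: [0.4241, -0.1398, 0.0897]
eef_rot: [0.999, 0.036, 0.0, 0.0]
contact_force: [-1.2, -1.0, 0.4]
opening: 0.25
finger_force: 0.3
[ 193  195   63   74 1581] (array([ 458.9, -144.9]), array([ 78.8, 219.5]), 3.64) z pct [ 48.2 109.1 117. ]
[ 0.42469574 -0.13980454  0.08969207]
```

View pics/s2.png

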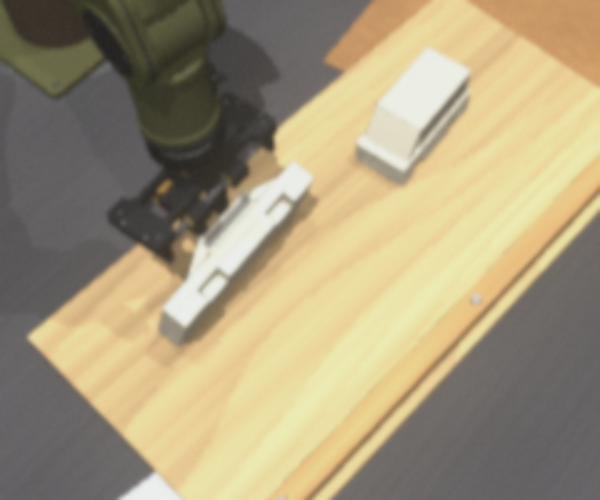

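The car, at crop (235,250), is leaning over in front of the fingers, so the push goes on.

```bash
python3 -m pendant '[[0.1,0,0,0,0,0],[0.1,0,0,0,0,0],[0.1,0,0,0,0,0],[0.1,0,0,0,0,0],[0.1,0,0,0,0,0]]'
python3 -m pendant '[[0.1,0,0,0,0,0],[0.1,0,0,0,0,0],[0,0,0,0,0,0],[0,0,0,0,0,0],[0,0,0,0,0,0]]'
python3 - <<'E'
from h import *
p2,d2=optics.snapshot("scene"); 
W=cloud("scene",d2);z=W[...,2]; m=(W[...,0]>.35)&(W[...,0]<.64)&(W[...,1]>-.35)&(W[...,1]<.0)
for lo,hi in ((.02,.125),(.06,.08),(.02,.04)): print(lo);comps(m&(z>lo)&(z<hi),W)
E
```

```text
clock: 4.42
tool_pos: [0.4366, -0.1389, 0.0897]
eef_rot: [0.999, 0.036, 0.0, 0.0]
contact_force: [0.4, -0.0, -0.2]
opening: 0.252
finger_force: 0.0
clock: 4.83
tool_pos: [0.4408, -0.1386, 0.0897]
eef_rot: [0.999, 0.036, -0.0, 0.0]
contact_force: [-0.5, -0.1, -0.1]
opening: 0.246
finger_force: 0.0
0.02
[ 201  209   76   79 2782] (array([ 519.2, -140. ]), array([101.4, 221.4]), 3.7) z pct [35.9 47.6 66.4]
[219 210   7  10  46] (array([ 449.1, -122.4]), array([19.2, 10.1]), 54.66) z pct [ 93.8 108.2 123.2]
0.06
[221 221  40  40 807] (array([ 518.6, -133. ]), array([ 75.2, 101.7]), 3.22) z pct [61.1 64.5 67.9]
0.02
[201 244  63  44 157] (array([ 558.3, -192.1]), array([180.1,  80.3]), 62.07) z pct [21.5 30.6 38.9]
```

The car now stands on its underside: top z ≈ 64, centre (519,-140) mm, yaw 3.7°. Next I back off, align the tool to the bar, open the fingers for a two-point push and descend.

```bash
python3 -m pendant '[[-0.6,0,0,0,0,0],[-0.6,0,0,0,0,0],[0,0,0,0,0,0.023],[0,0,0,0,0,0.023],[0,-0.34,0,0,0,0]]' 1
python3 -m pendant '[[0,0,0,0,0,0],[0,0,0,0,0,0],[0,0,0.8,0,0,0],[0,0,0.8,0,0,0],[0,0,0.8,0,0,0]]'
python3 -m pendant '[[0,0,0,0,0,0],[0,0,0,0,0,0],[0,0,0,0,0,0]]'
python3 - <<'E'
from h import *
s=r.get_state(); print(s["tool_pos"],s["opening"],R.from_quat(s["eef_rot"]).as_matrix()[:,0])
p,d,T=wrist(); cv2.imwrite("pics/w3.png",p)
# bar from scene+top: line fit of robot-side edge at bar top, by bins along y
for n in("scene","top"):
    _,d=optics.snapshot(n); W=cloud(n,d).reshape(-1,3)*1000
    Q=W[(W[:,2]>36)&(W[:,2]<46)&(W[:,0]>640)&(W[:,0]<760)&(abs(W[:,1]+12)<320)]
    k=np.polyfit(Q[:,1],Q[:,0],1); print(n,"bar mid line",k,np.degrees(np.arctan(k[0])),np.percentile(Q[:,0]-np.polyval(k,Q[:,1]),[2,98]),np.median(Q[:,2]))
E
```

```text
clock: 5.3
tool_pos: [0.4114, -0.1337, 0.0898]
eef_rot: [0.999, -0.039, 0.0, 0.001]
contact_force: [-0.4, -0.7, 0.7]
opening: 0.603
finger_force: 0.0
clock: 5.72
tool_pos: [0.4161, -0.1337, 0.0392]
eef_rot: [0.999, -0.036, -0.008, -0.002]
contact_force: [0.1, -0.5, 0.1]
opening: 0.981
finger_force: 0.0
clock: 5.97
tool_pos: [0.4174, -0.1342, 0.0408]
eef_rot: [0.999, -0.036, -0.006, -0.001]
contact_force: [0.0, -0.3, 1.2]
opening: 0.997
finger_force: 0.0
[ 0.41741456 -0.13419171  0.04076376] 0.9972436763904746 [ 0.9972907  -0.07268255 -0.01133598]
scene bar mid line [7.24868811e-02 7.04069104e+02] 4.145941099892192 [-14.05304895  13.29046794] 42.50925278703943
top bar mid line [7.28041590e-02 7.01897792e+02] 4.164024352630734 [-13.89488821  13.7129114 ] 41.22522602696277
```

View pics/w3.png

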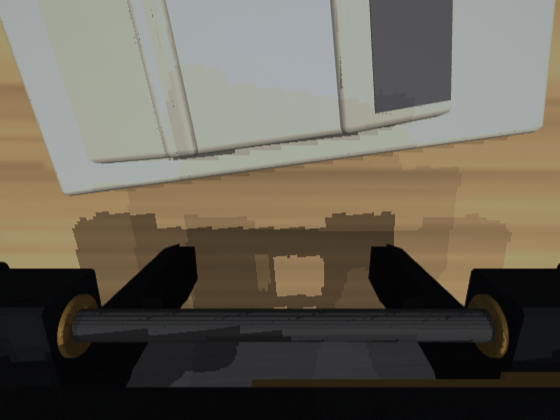

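The view shows the car's right flank ahead (row ~160, slanted about 8°) with both fingers behind it, clear. Close in the arm reaches only z = 41 mm, so I'll advance a little and then lower.

```bash
python3 -m pendant '[[0.4,0,0,0,0,0],[0.4,0,0,0,0,0],[0,0,0,0,0,0],[0,0,0,0,0,0]]'; python3 -c "
from h import *
s=r.get_state();print(s['tool_pos'],R.from_quat(s['eef_rot']).as_matrix(),s['q'])"
```

```text
clock: 6.45
tool_pos: [0.4378, -0.1356, 0.0405]
eef_rot: [0.999, -0.036, -0.005, -0.001]
contact_force: [-0.5, -0.0, -0.5]
opening: 1.001
finger_force: 0.0
[ 0.43776192 -0.1356393   0.04052158] [[ 0.99729175 -0.07282711 -0.01026508]
 [-0.07279622 -0.9973412   0.00335199]
 [-0.01048191 -0.00259565 -0.99994169]] [ 0.21995396  0.86897692 -0.03138778  2.18691013  0.2311824   0.09930268
 -1.67432252]
```

```bash
python3 -m pendant '[[0,0,0.22,0,0.0033,0],[0,0,0.22,0,0,0],[0,0,0,0,0,0],[0.2,0,0,0,0,0],[0.2,0,0,0,0,0]]'
python3 -m pendant '[[0.2,0,0,0,0,0],[0.2,0,0,0,0,0],[0.2,0,0,0,0,0],[0.2,0,0,0,0,0],[0,0,0,0,0,0]]'
python3 - <<'E'
from h import *
s=r.get_state(); print(s["tool_pos"],R.from_quat(s["eef_rot"]).as_matrix()[:,0])
_,d=optics.snapshot("scene");W=cloud("scene",d);z=W[...,2]; m=(W[...,0]>.35)&(W[...,0]<.64)&(W[...,1]>-.35)&(W[...,1]<.0)
for lo,hi in ((.02,.075),(.06,.07)): comps(m&(z>lo)&(z<hi),W,100)
E
```

```text
clock: 6.87
tool_pos: [0.4473, -0.1363, 0.0291]
eef_rot: [0.999, -0.037, -0.001, -0.001]
contact_force: [0.4, 0.6, 0.0]
opening: 0.994
finger_force: 0.0
clock: 7.28
tool_pos: [0.4691, -0.1378, 0.0291]
eef_rot: [0.999, -0.036, 0.001, -0.001]
contact_force: [0.4, 0.4, 0.0]
opening: 0.997
finger_force: 0.0
[ 0.46910211 -0.13779346  0.0291458 ] [ 0.99735102 -0.07272996  0.00113808]
[ 201  214   80   79 2893] (array([ 525. , -146.7]), array([220.6, 120.1]), 88.6) z pct [35.2 47.7 66.4]
[224 226  41  39 833] (array([ 534.2, -138.1]), array([101.5,  74.6]), 88.86) z pct [60.7 64.5 67.7]
```

```bash
for i in 1; do python3 -m pendant '[[0.25,0,0,0,0,0],[0.25,0,0,0,0,0],[0.25,0,0,0,0,0],[0.25,0,0,0,0,0],[0.25,0,0,0,0,0]]'
python3 -m pendant '[[0.25,0,0,0,0,0],[0.25,0,0,0,0,0],[0.25,0,0,0,0,0],[0.25,0,0,0,0,0],[0,0,0,0,0,0]]'; done
cat >> h.py <<'E'
def car():
    s=r.get_state(); print(s["tool_pos"],R.from_quat(s["eef_rot"]).as_matrix()[:,0],s["contact_force"])
    for n in("scene","top"):
        _,d=optics.snapshot(n);W=cloud(n,d);z=W[...,2]
        m=(W[...,1]>-.35)&(W[...,1]<.0)&(W[...,0]>.35)&(W[...,0]<.664+.0725*W[...,1]+.02)
        for lo,hi in ((.03,.075),(.06,.07)): comps(m&(z>lo)&(z<hi),W,100)
E
python3 -c "
from h import *
car()"
```

```text
clock: 7.75
tool_pos: [0.4991, -0.1403, 0.029]
eef_rot: [0.999, -0.037, -0.001, -0.001]
contact_force: [-2.7, 0.3, 0.3]
opening: 1.001
finger_force: 1.2
clock: 8.17
tool_pos: [0.526, -0.142, 0.0291]
eef_rot: [0.999, -0.036, 0.001, -0.001]
contact_force: [0.8, -0.4, 0.3]
opening: 1.0
finger_force: 0.0
[ 0.52601065 -0.14201712  0.02910402] [ 0.99734142 -0.07282673  0.00252122] [ 0.8127137  -0.41735039  0.31553167]
[ 214  227   82   78 2916] (array([ 583.9, -152.3]), array([220.2, 110.1]), 85.85) z pct [41.2 48.3 66.3]
[237 238  43  40 891] (array([ 588.6, -144.2]), array([103.8,  75.2]), 86.07) z pct [60.7 64.4 67.6]
[289 186  64  29 817] (array([ 588.1, -151.9]), array([222.5,  99.8]), 86.82) z pct [38.8 48.2 67.1]
[303 190  32  19 185] (array([ 609.7, -135.4]), array([ 61.1, 112. ]), 30.54) z pct [60.3 64.1 68.9]
```

The car is now squared to the bar at 85.9°, with about 40 mm left. I push on and slow near contact.

```bash
python3 -m pendant '[[0.2,0,0,0,0,0],[0.2,0,0,0,0,0],[0.2,0,0,0,0,0],[0.2,0,0,0,0,0],[0.2,0,0,0,0,0]]'
python3 -m pendant '[[0.15,0,0,0,0,0],[0.1,0,0,0,0,0],[0.1,0,0,0,0,0],[0.1,0,0,0,0,0],[0,0,0,0,0,0]]'
python3 -c "
from h import *
car()"
```

```text
clock: 8.68
tool_pos: [0.5488, -0.1438, 0.0289]
eef_rot: [0.999, -0.036, -0.001, -0.001]
contact_force: [-2.3, 0.5, 0.1]
opening: 0.999
finger_force: 1.2
clock: 9.1
tool_pos: [0.5605, -0.1446, 0.0289]
eef_rot: [0.999, -0.036, 0.0, -0.001]
contact_force: [-2.2, 0.3, 0.0]
opening: 0.999
finger_force: 0.9
[ 0.56045582 -0.1445526   0.02892625] [ 9.97341875e-01 -7.28640509e-02  1.21326859e-04] [-2.16049738  0.27432495  0.0033382 ]
[ 223  234   83   80 2974] (array([ 617.6, -154.7]), array([220.1, 110. ]), 85.84) z pct [41.2 48.5 66.6]
[247 246  42  42 915] (array([ 622.7, -147.4]), array([102.5,  74.7]), 86.23) z pct [60.9 64.6 68. ]
[290 176  63  29 693] (array([ 620.8, -154. ]), array([220.2, 101.5]), 85.61) z pct [38.  47.5 66.3]
[306 180  26  18 126] (array([ 643.5, -133.4]), array([ 50.4, 100.8]), 34.07) z pct [60.4 63.4 68.7]
```

```bash
python3 -m pendant '[[0.05,0,0,0,0,0],[0.05,0,0,0,0,0],[0.05,0,0,0,0,0],[0.05,0,0,0,0,0]]'
python3 -m pendant '[[0.03,0,0,0,0,0],[0.03,0,0,0,0,0],[0.03,0,0,0,0,0]]'
python3 -m pendant '[[0.03,0,0,0,0,0],[0.03,0,0,0,0,0],[0,0,0,0,0,0]]'
```

```text
clock: 9.53
tool_pos: [0.5645, -0.1449, 0.0289]
eef_rot: [0.999, -0.037, -0.001, -0.001]
contact_force: [-2.4, 0.4, 0.7]
opening: 1.006
finger_force: 1.4
clock: 9.78
tool_pos: [0.5663, -0.1451, 0.0289]
eef_rot: [0.999, -0.037, -0.001, -0.001]
contact_force: [-4.7, -0.1, 3.8]
opening: 0.999
finger_force: 2.5
clock: 10.03
tool_pos: [0.5663, -0.1451, 0.0288]
eef_rot: [0.999, -0.036, -0.003, -0.001]
contact_force: [-5.9, 0.1, 5.6]
opening: 0.997
finger_force: 3.3
```

Contact with the bar: the tool stalls at x = 566 mm and the force rises. One small press more, then retreat and look.

```bash
python3 -m pendant '[[0.03,0,0,0,0,0],[0.03,0,0,0,0,0],[0,0,0,0,0,0]]'
python3 -c "
from h import *
s=r.get_state();print(s['tool_pos'],s['contact_force'],s['moment'])"
python3 -m pendant '[[-0.2,0,0,0,0,0],[-0.4,0,0,0,0,0],[-0.6,0,0,0,0,0],[-0.6,0,-0.5,0,0,0],[-0.6,0,-1,0,0,0]]'
python3 -m pendant '[[0,0,-1,0,0,0],[0,0,-1,0,0,0],[0.6,0,-1,0,0,0],[0.6,0,0,0,0,0],[0,0,0,0,0,0]]'
python3 - <<'E'
from h import *
car()
p,d,T=wrist(); cv2.imwrite("pics/w4.png",p)
p,d=optics.snapshot("scene"); cv2.imwrite("pics/s4.png",cv2.resize(p[200:370,190:390],None,fx=3.5,fy=3.5,interpolation=cv2.INTER_CUBIC))
E
```

```text
clock: 10.28
tool_pos: [0.5664, -0.1451, 0.0287]
eef_rot: [0.999, -0.036, -0.004, -0.001]
contact_force: [-9.0, 0.1, 6.8]
opening: 0.999
finger_force: 4.4
[ 0.566356   -0.14514585  0.02873678] [-9.02410601  0.08996636  6.81236781] [0.31697616 1.78116089 0.10773272]
clock: 10.7
tool_pos: [0.5098, -0.1405, 0.0651]
eef_rot: [0.999, -0.036, -0.001, -0.002]
contact_force: [-0.1, -0.3, 0.6]
opening: 0.999
finger_force: 0.0
clock: 11.12
tool_pos: [0.5463, -0.1436, 0.1439]
eef_rot: [0.999, -0.036, 0.006, -0.001]
contact_force: [0.5, 0.0, -0.3]
opening: 1.001
finger_force: 0.0
[ 0.54633081 -0.14364216  0.14390179] [ 0.99729826 -0.0726079   0.01114739] [ 0.53379565  0.00729699 -0.26141347]
[ 224  235   82   80 2750] (array([ 625.2, -154.8]), array([221.3,  94.8]), 85.89) z pct [42.3 50.4 66.5]
[246 247  44  41 916] (array([ 628.7, -148.2]), array([105.1,  75.1]), 86.15) z pct [60.9 64.5 67.6]
[290 176  63  27 760] (array([ 625.5, -154.1]), array([219.3,  94.8]), 86.17) z pct [39.7 51.8 67.6]
[305 178  29  21 229] (array([ 628.4, -144.4]), array([97.2, 72. ]), 85.21) z pct [60.6 64.  69. ]
```

View pics/w4.png

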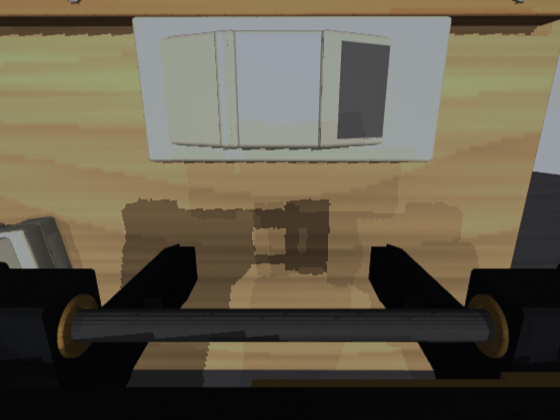

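View pics/s4.png

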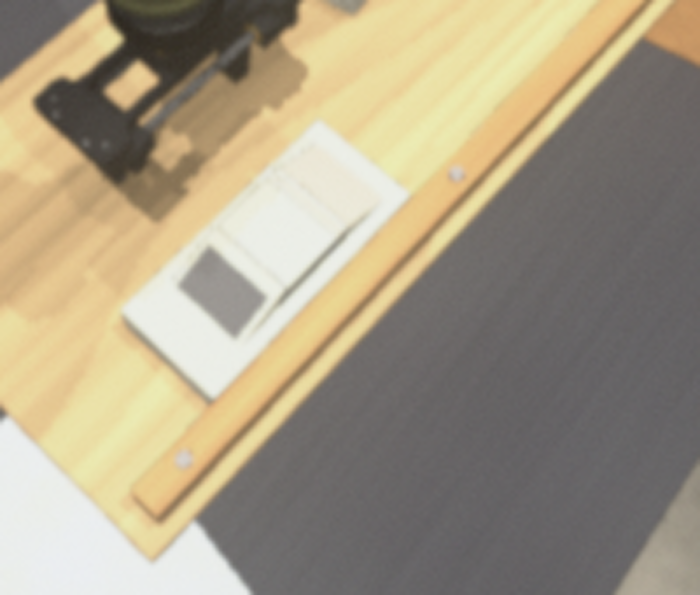

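Both views show the car standing with its left side along the bar (wrist view: row ~17 from col 135 to 450; no gap seen in the scene view). A closer numeric check of both ends follows.

```bash
python3 - <<'E'
from h import *
p,d,T=wrist(); W=cloud("wrist",d,T)*1000; n=np.array([.99738,-.0725])
for u in(142,165,200,290,380,420,444):
    print(u,p[12:22,u].tolist()[::1])
    print([tuple(np.round((W[v,u,:2]@n,W[v,u,2]),1)) for v in range(13,22,1)])
_,d2=optics.snapshot("top"); 
for nm,dd in(("scene",optics.snapshot("scene")[1]),("top",d2)):
    A=cloud(nm,dd)*1000; B=cloud(nm,np.load(f"pics/{nm}0.npy"))*1000
    m=lambda X:(X[...,2]>82)&(X[...,2]<95)&(X[...,1]>30)&(X[...,1]<260)&(X[...,0]>420)
    print(nm,rect(A[m(A)]),rect(B[m(B)]))
E
```

```text
142 [[111, 124, 128], [143, 155, 151], [151, 158, 153], [158, 158, 152], [161, 157, 152], [161, 157, 152], [162, 158, 153], [161, 157, 152], [162, 158, 152], [161, 157, 152]]
[(np.float64(684.4), np.float64(43.9)), (np.float64(683.6), np.float64(44.7)), (np.float64(683.0), np.float64(44.9)), (np.float64(682.3), np.float64(45.2)), (np.float64(681.6), np.float64(45.5)), (np.float64(681.3), np.float64(44.5)), (np.float64(680.5), np.float64(45.1)), (np.float64(680.2), np.float64(43.8)), (np.float64(679.0), np.float64(46.3))]
165 [[112, 124, 125], [144, 155, 152], [151, 158, 152], [158, 158, 153], [161, 158, 153], [161, 158, 153], [160, 157, 152], [161, 157, 152], [160, 157, 151], [161, 158, 153]]
[(np.float64(684.2), np.float64(44.5)), (np.float64(683.5), np.float64(45.1)), (np.float64(682.9), np.float64(44.8)), (np.float64(682.3), np.float64(45.2)), (np.float64(681.3), np.float64(46.6)), (np.float64(681.2), np.float64(44.6)), (np.float64(680.4), np.float64(45.4)), (np.float64(680.0), np.float64(44.5)), (np.float64(679.5), np.float64(44.1))]
200 [[115, 126, 126], [146, 156, 151], [152, 1
[... 2158 characters left out ...]
157, 152], [161, 157, 151], [161, 157, 152], [160, 156, 151], [160, 156, 151]]
[(np.float64(684.0), np.float64(44.3)), (np.float64(683.2), np.float64(45.0)), (np.float64(682.6), np.float64(45.1)), (np.float64(682.2), np.float64(44.3)), (np.float64(681.3), np.float64(45.8)), (np.float64(681.2), np.float64(43.5)), (np.float64(680.3), np.float64(45.0)), (np.float64(679.5), np.float64(45.7)), (np.float64(679.2), np.float64(44.5))]
scene (array([499960.3, 155379.4]), array([ 66845.6, 119511.5]), 3.55) (array([499802.2, 155128.2]), array([ 68339.7, 118982.7]), 1.46)
top (array([497948.8, 155006.9]), array([ 65635.7, 119464.2]), 3.53) (array([497524.8, 156598.8]), array([ 65575.4, 116472.8]), 2.88)
```

The edge meets the bar at the same row along the whole length, with no gap, and the van hasn't moved. Handing in.

```bash
python3 -c "
from plant import r
print(r.finish_job())"
```

```text
the job is handed in; nothing more can be done
None
```

The car stands on its underside with its left side flush along the stop bar. It was only pushed, the robot touches nothing, and the job was handed in at about 11 s; the van measured unmoved, and the tape and scraper were never approached.

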